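# Strip the sharps rail on the infusion bench

### The arm

A 6-joint arm with a two-finger parallel gripper is mounted at the origin on the work surface. World frame = base frame: x ahead of the robot, y to its left, z up, the work surface at z = 0. Lengths are in m, angles in rad, forces in N, time in s.
With the tool pointing down it reaches from about 0.275 to 0.75 m from the base axis. Payload 10.2 kg.
Tool frame: the origin (TCP) lies where the fingers leave the gripper's body, on its centre line; the fingertips stand 64 mm ahead of it and the grasp point (between the pads) lies 45 mm ahead of it; z points along the fingers, y is the direction in which the jaws open and shut (so a half turn about z gives the same grasp; the last joint's range is limited). The gripper opens to 88 mm and grips with 3 to 60 N. Pads are 18 mm wide; open, the fingers measure 123 mm over their backs; the gripper's body (75 mm by 187 mm) begins 45 mm behind the grasp point.
Start: joints at [1.1, 0.313, 1.498, -0, 1.331, -0.223], TCP at [0.129, 0.509, 0.303] pointing down, gripper open.
Joint ranges: [-2.94, 2.94], [-0.97, 2.17], [0.19, 2.56], [-1.23, 4.37], [0.02, 3.11], [-2.88, 2.88]. Speed limits (rad/s): [2.39, 2.39, 3.01, 3.14, 3.14, 3.14].

### API

Orientations are given as a unit quaternion [w, x, y, z].
In Python, from bench import monitor, imaging, robot gives the robot as it stands.
- The arm moves only by the tool arm_command, never from a script. Its argument "series" is text: rows parted by semicolons, each of 7 numbers parted by spaces: the shift along the tool's x, y, z in cm, then the turn, a rotation vector about the tool's x, y, z in degrees, then the opening, from 0 (shut) to 1 (fully open). In form: dx dy dz ax ay az hand; .... A call has 1 to 20 rows; each row is the pose to reach, as a shift and turn from the pose commanded when the call began, along the tool's axes at that moment; what a row does not reach only later rows make up. A row lasts 1/10 s, in which the tool goes at most 50 mm and 8.59 degrees, less where a joint would pass 70% of its speed; a pose out of reach is approached as far as the arm can. A call with a gripper value outside its range is refused whole. The fingers move at their own pace and stop on an object; "force" is the grip in N (left out, the last holds). Time passes only in rows, so rows that repeat a pose let the fingers close. It gives the time, the measured TCP pose, the force and the opening at its end, in the units of the state.
- monitor.get_state(): the state, without advancing time (a new reading comes with each control period).
- imaging.camera(name): name is "scene" or "top"; returns the picture (384x512x3 uint8, blue, green, red); there is no depth.
- imaging.camera_params(name): a dict with "vfov" (degrees; the focal length in pixels is half the picture's height over the tangent of half this angle, whatever the lens; pixels are square), "cx", "cy" (the principal point, pixels), "world_to_cam" (4x4, takes a point from world to camera coordinates). Camera axes: x right, y down, z forward; pixel columns grow to the right and rows downward; lengths in m; the calibration is good to about 2 mm. A picture is of the moment at which its call begins. camera_params takes no time and is no camera call.
- robot.close_job(): hands the job in, once; it reports no verdict.
The state is a dict: "clock": time; "q": joint angles; "joint_velocities": joint speeds; "effort": joint torques, N m; "eef_pos": TCP position; "tcp_rot": TCP orientation; "wrist_force": force on the tool from outside, world axes, zero at the start; "wrist_torque": the same for the moment, N m; "grip_width": finger opening in m.
Only numpy, scipy, OpenCV 4.12 (cv2) and the standard library are available. Lean on these libraries where they do the work, as an engineer would, in place of code of your own. Each camera call takes 0.05 s, during which the arm holds its last target. There are 200 camera calls.

### The job

Clear both yellow sharps containers off the bench track by sliding each one out through the track's open end and lifting it away: stand the full one (red shutter closed over its mouth) in the free half of the red waste basket, and the one still in use (mouth open) in the free half of the blue tray. Keep them upright, set each down before you let go, and do not disturb the other things on the bench.

Things in the scene. Friction and masses are not known exactly. Their poses are not given: they have to be found in the camera images.
- full_box_mid (a point): FULL yellow sharps container, red shutter 60 x 38 closing the mouth (on the own -y side of the handle); 92 long (own y, the way it slides) x 78 wide x 130 high with foot and handle, own z up. This point: its centre, half-way up. About 0.45 to 0.9 kg. Either container may be the one nearer the open end.
- full_box_handle (a point): Of the full container. Middle of its carry handle, 58 above its centre: a bar across it, 12 thick (own y), 72 long (own x), 14 high, on two posts 10 x 12 at own x = +-31; 19 clear under the bar, down to the lid (lid 78 x 92).
- full_box_foot (a point): Of the full container. Underside of its grey T-foot, 65 below its centre: flange 56 wide (own x), 86 long (own y), 8 thick, then a neck 34 wide. Captive in the track at the start and slides easily (friction 0.1 to 0.2) if pulled along it without tipping; off the track it stands on this foot.
- used_box_mid (a point): Yellow sharps container IN USE, black open mouth on the own -y side of the handle, red shutter parked on the +y side; 92 long (own y, the way it slides) x 78 wide x 130 high with foot and handle, own z up. This point: its centre, half-way up. About 0.25 to 0.5 kg. On the same track, on the other side of its middle.
- used_box_handle (a point): Of the container in use. Middle of its carry handle, 58 above its centre: a bar across it, 12 thick (own y), 72 long (own x), 14 high, on two posts 10 x 12 at own x = +-31; 19 clear under the bar, down to the lid (lid 78 x 92).
- used_box_foot (a point): Of the container in use. Underside of its grey T-foot, 65 below its centre: flange 56 wide (own x), 86 long (own y), 8 thick, then a neck 34 wide. Captive in the track at the start and slides easily (friction 0.1 to 0.2) if pulled along it without tipping; off the track it stands on this foot.
- track: Aluminium T-track fixed to the bench, 290 long (own y), 80 wide, 27 high; origin on the bench under its middle. Inner floor 10 above the bench; cavity 60 wide, 11 high; lips 6 thick leave a slot 38 wide. A foot is clear of the open end once its centre is 196 from the track's middle along own y; nothing supports it there, 10 above the bench.
- end_stop: Black end stop, 84 wide x 12 thick x 42 high, fixed across one end of the track (at own y = +151 or -151 of the track): that end is closed. Origin on the bench under its centre.
- open_mouth: Green end trim, 84 wide x 8 thick x 29 high, round the slot at the other end of the track (at own y = -149 or +149 of the track): that end is open. Origin on the bench under its centre.
- waste_basket: Red plastic basket fixed on the bench, outside 134 (own x) x 236 (own y) x 50 high, walls 5, inner floor 5 above the bench, rim standing out 6. Origin on the bench under its centre. The sealed jar is in its own -y half; the +y half is free: a container, long side along own y, fits centred at y = +58.
- blue_tray: Blue plastic tray fixed on the bench, outside 134 (own x) x 240 (own y) x 14 high, walls 5, inner floor 5 above the bench. Origin on the bench under its centre. Its half at own -y holds an infusion bottle; the half at own +y is free (a container fits centred at own y = +58).
- sealed_jar_mid (a point): Yellow jar with red lid, diameter 68, height 100, standing in the -y half of the waste basket: leave it. This point is its centre.
- tray_bottle_mid (a point): Clear infusion bottle with blue cap, diameter 60, height 130, standing in the -y half of the blue tray: leave it. This point is its centre.
- bench_bottle_mid (a point): Clear infusion bottle with blue cap, diameter 68, height 160, standing on the bench beside the track: leave it. This point is its centre.
- carton_mid (a point): White and blue carton, 70 x 110 (own y) x 75 high, on the bench beside the track: leave it. This point is its centre.
- tape_roll_mid (a point): White roll lying flat, diameter 90, height 30, on the bench to one side: leave it. This point is its centre.
- dish_mid (a point): Steel instrument dish, 74 x 142 (own y) x 34 high, on the bench to one side: leave it. This point is its centre.

How it is judged:
By the outcome, as a careful person would: the job done as asked, in the order asked, and still so for the second after the job is handed in, with the robot touching nothing.
It also fails if it takes over 67 s, if anything falls off the work surface, if the arm or the gripper's body presses on something with over 40 N, if the wrist force passes 120 N, or if a joint passes its speed limit or range.

## Working session

There is one attempt and no reset: what is moved stays moved. The work goes in short steps, Python scripts to look and compute and a tool call to move; the robot and the scene stay as the last step left them, time stands still between calls to the robot, and variables do not carry over. Pictures are saved under pics/ and viewed, on a budget of 10 in all, crops included, one or two more only if the job needs it, and the job is handed in when it is done.

Besides the shell and the picture viewer there is one more tool, called as a command line: name --argument value ..., lists and objects as JSON in quotes. arm_command: Moves the arm, as the interface text tells. Its arguments: {"type":"object","properties":{"series":{"type":"string"},"force":{"type":"number"}},"required":["series"]}

```bash
mkdir -p pics; cat > h.py <<'E'
import numpy as np, cv2
from bench import monitor, imaging, robot
def P(n):
    p=imaging.camera_params(n); f=192/np.tan(np.radians(p["vfov"])/2)
    return f,p["cx"],p["cy"],np.array(p["world_to_cam"])
def ray(n,u,v):
    f,cx,cy,T=P(n); R=T[:3,:3]; o=-R.T@T[:3,3]
    return o,R.T@np.array([(u-cx)/f,(v-cy)/f,1])
def onz(n,u,v,z):
    o,d=ray(n,u,v); return o+d*(z-o[2])/d[2]
def pix(n,p):
    f,cx,cy,T=P(n); c=T[:3,:3]@np.asarray(p)+T[:3,3]; return np.array([cx+f*c[0]/c[2],cy+f*c[1]/c[2]])
def shot(n,name):
    im=imaging.camera(n); cv2.imwrite(f"pics/{name}.png",im); return im
E
python3 - <<'E'
from h import *
for n in("scene","top"):
    im=shot(n,n+"0"); f,cx,cy,T=P(n); print(n,f,cx,cy,(-T[:3,:3].T@T[:3,3]).round(3)); print(T.round(3))
    print({k:v for k,v in imaging.camera_params(n).items() if k!="world_to_cam"})
    cv2.imwrite(f"pics/{n}0b.png",cv2.resize(im,(800,600),interpolation=cv2.INTER_CUBIC))
print(monitor.get_state())
E
```

```text
scene 457.03785445201424 261.69716491831235 198.06459937978872 [1.436 0.568 0.834]
[[-0.568  0.823  0.024  0.328]
 [ 0.453  0.337 -0.825 -0.155]
 [-0.687 -0.457 -0.564  1.718]
 [ 0.     0.     0.     1.   ]]
{'vfov': 45.57421042952045, 'cx': 261.69716491831235, 'cy': 198.06459937978872}
top 355.0645492362394 257.8810286495942 201.79780152417595 [0.471 0.011 1.032]
[[-0.023 -0.999  0.034 -0.014]
 [-0.997  0.02  -0.069  0.541]
 [ 0.069 -0.035 -0.997  0.997]
 [ 0.     0.     0.     1.   ]]
{'vfov': 56.80432376829721, 'cx': 257.8810286495942, 'cy': 201.79780152417595}
{'clock': 0.1, 'q': array([ 1.09960210e+00,  3.13342843e-01,  1.49830710e+00, -2.19571649e-05,
        1.33099483e+00, -2.23399823e-01]), 'joint_velocities': array([ 7.45127462e-05,  4.32705604e-04, -3.58528586e-03,  7.17696083e-04,
       -1.06895847e-03, -1.83155321e-03]), 'effort': array([ 2.85976261e-03, -4.02811968e+01, -2.52642328e+01,  6.95043965e-02,
        3.43121344e-02, -3.96461564e-05]), 'eef_pos': array([0.12871657, 0.50883498, 0.3022648 ]), 'tcp_rot': array([-1.69020921e-04,  1.23577855e-01,  9.92334740e-01, -4.98278417e-04]), 'wrist_force': array([ 0.55219457, -0.17901334, -0.34284247]), 'wrist_torque': array([ 0.03159309, -0.03853689,  0.03587349]), 'grip_width': 0.08827662944288082}
```

View pics/scene0b.png

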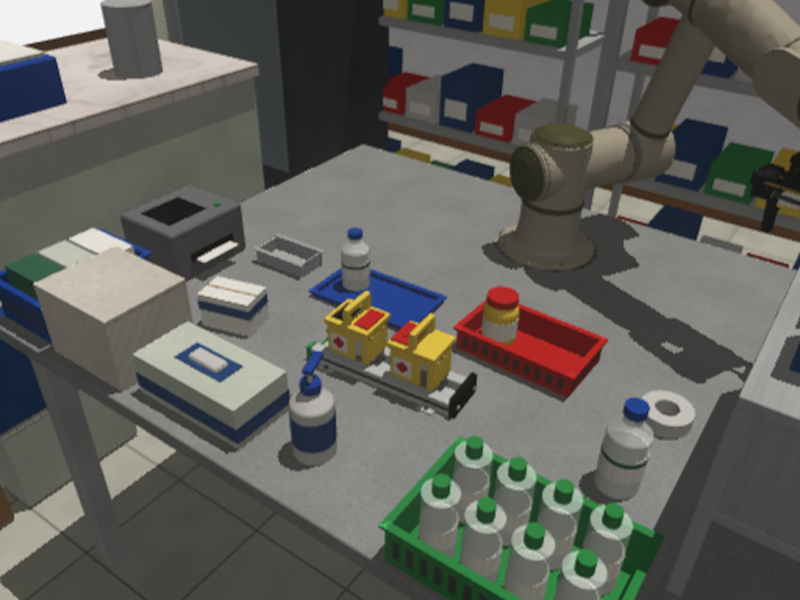

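View pics/top0b.png

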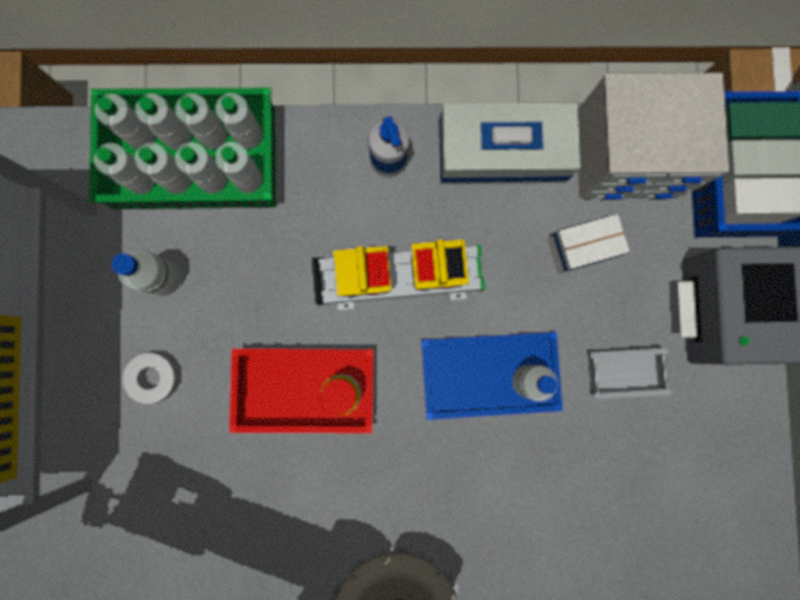

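The scene picture (800 px wide) shows two yellow boxes on the track: the front one at (358,330) and the rear one at (422,355). The green trim is at (318,350) and the black stop at (462,390). In the top picture the open green end is at the right (482,268) and the stop at the left (318,280). The box with the black mouth (440,263) is nearer the open end, and the full one is at (362,270). The basket's free half is on the left and the tray's free half is on the left.

```bash
python3 - <<'E'
from h import *
im=cv2.imread("pics/top0.png"); s=cv2.imread("pics/scene0.png")
a=cv2.resize(im[150:200,195:315],None,fx=6.6,fy=6,interpolation=cv2.INTER_CUBIC)[:, :792]
b=cv2.resize(s[180:270,195:310],(383,300),interpolation=cv2.INTER_CUBIC)
c=np.zeros((600,800,3),np.uint8); c[:300,:792]=a; c[300:,:383]=b
cv2.imwrite("pics/crop1.png",c)
hsv=cv2.cvtColor(im,cv2.COLOR_BGR2HSV); H,S,V=cv2.split(hsv)
def rect(m,z,name):
    m=m.astype(np.uint8)*255
    for ct in cv2.findContours(m,cv2.RETR_EXTERNAL,cv2.CHAIN_APPROX_NONE)[0]:
        if cv2.contourArea(ct)<25: continue
        r=cv2.minAreaRect(ct); w=np.array([onz("top",*p,z)[:2] for p in ct[:,0].astype(float)],np.float32)
        rw=cv2.minAreaRect(w*1000); print(name,np.round(r[0],1),'world',np.round(rw[0],1),np.round(rw[1],1),round(rw[2],1))
red=((H<8)|(H>172))&(S>150)&(V>60); blue=(abs(H.astype(int)-112)<12)&(S>140)&(V>50)
yel=(abs(H.astype(int)-27)<7)&(S>130)&(V>80); grn=(abs(H.astype(int)-65)<15)&(S>110)
rect(red,.05,'red');rect(blue,.014,'blue');rect(grn,.029,'green');rect(yel,.107,'yel')
box=np.zeros_like(red);box[155:200,190:320]=1
rect((V<60)&box,.042,'dark')
rect((V>130)&(S<40),.075,'white')
E
```

```text
red [192.5 249.5] world [411.6 156.4] [246.9 144.4] 88.7
red [241.3 171.8] world [623.1  19.9] [57.6 36.5] 3.7
red [271.8 169.1] world [629.5 -65.4] [52.2 25.3] 3.8
blue [314.4 239.7] world [ 428.5 -185.8] [145.5 249.6] 2.2
blue [ 79. 169.] world [645.3 481.4] [44.7 35.9] 72.6
blue [428.9 122.3] world [ 767.4 -539.3] [17.3 59. ] 25.3
blue [399.8 119.8] world [ 776.1 -452.2] [21.4 81.4] 32.4
blue [305.5 114.5] world [ 795.3 -171.7] [133.1   3. ] 89.3
blue [477.5 131.5] world [ 737.7 -684.4] [203.6 111.9] 89.1
blue [442.5 114.5] world [ 790.5 -581.9] [33.5  9.1] 89.3
blue [245.1 105.9] world [823.2   5.4] [47.8 16.4] 73.1
blue [327.5  86.5] world [ 879.2 -239.4] [110.7  45.7] 89.4
blue [248.8  84.1] world [888.8  -6.6] [55.2 31.5] 12.5
blue [487.5  62. ] world [ 953.8 -731.2] [ 24.8 146.5] 2.1
green [488.5  77. ] world [ 897.8 -720. ] [139.9  67.1] 89.6
green [116.1  94.5] world [856.3 371.3] [222.4 333.8] 0.3
yel [231.6 172.8] world [612.2  45. ] [79.6 92.4] 3.5
yel [280.9 168.3] world [622.  -85.1] [81.5 91.7] 3.4
dark [202.9 179.5] world [604.7 127.6] [82.3 13. ] 3.7
dark [290.7 167.9] world [ 633.2 -119.7] [50.8 25.7] 4.1
white [  6.4 321.2] world [241.2 632.8] [16.4 34.3] 7.8
white [405.  252.2] world [ 391.5 -420.2] [ 12.1 138.4] 1.1
white [341.9 246.7] world [ 410.7 -247.7] [53.3 34.5] 18.6
white [ 94.  242.5] world [439.4 413.3] [84.6 85.5] 44.7
white [403.6 235.4] world [ 437.  -419.4] [ 61.2 133.6] 2.5
white [439.4 197.9] world [ 537.3 -523.7] [28.3 99.4] 89.1Traceback (most recent call last):
  File "<stdin>", line 19, in <module>
  File "<stdin>", line 12, in rect
  File "h.py", line 10, in onz
    o,d=ray(n,u,v); return o+d*(z-o[2])/d[2]
        ~~~^^^^^^^
  File "h.py", line 7, in ray
    f,cx,cy,T=P(n); R=T[:3,:3]; o=-R.T@T[:3,3]
              ~^^^
  File "h.py", line 4, in P
    p=imaging.camera_params(n); f=192/np.tan(np.radians(p["vfov"])/2)
ValueError: time passes only in moves, steps and waits
```

View pics/crop1.png

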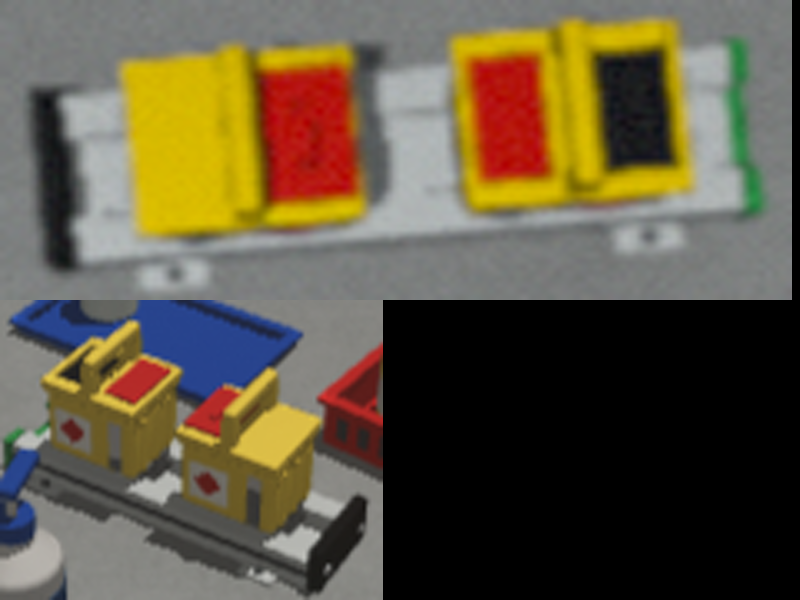

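The crop shows the used box's handle running (577,20)-(585,190) and the full box's handle (235,45)-(250,220). The trim is at x≈740 and the stop at x≈50. The next script refines the numbers, checks them by projecting them into both views, and computes the first move.

```bash
python3 - <<'E'
import pickle
from bench import imaging
pickle.dump({n:imaging.camera_params(n) for n in("scene","top")},open("cam.pkl","wb"))
E
sed -i 's/^def P(n):/import pickle\nfrom scipy.spatial.transform import Rotation as Ro\nCAM=pickle.load(open("cam.pkl","rb"))\ndef P(n):/; s/p=imaging.camera_params(n)/p=CAM[n]/' h.py
cat >> h.py <<'E'
def move(p,yaw):
    "shift (cm) and turn about tool z (deg) from current state to TCP p (m), tool down, jaws (tool y) at world angle 90+yaw deg"
    s=monitor.get_state(); q=s["tcp_rot"]; R=Ro.from_quat([*q[1:],q[0]])
    Rt=Ro.from_euler('z',yaw,degrees=True)*Ro.from_quat([0,1,0,0])
    # tool y at yaw=0: +y world
    Rt=Ro.from_euler('z',yaw,degrees=True)*Ro.from_matrix([[-1,0,0],[0,1,0],[0,0,-1]])
    print('clock',s["clock"],'eef',s["eef_pos"].round(4),'shift cm',(R.inv().apply(np.array(p)-s["eef_pos"])*100).round(2),'turn',np.degrees((R.inv()*Rt).as_rotvec()).round(2),'F',s["wrist_force"].round(1))
E
python3 - <<'E'
from h import *
im=cv2.imread("pics/top0.png"); s=cv2.imread("pics/scene0.png")
hsv=cv2.cvtColor(im,cv2.COLOR_BGR2HSV).astype(int); H,S,V=hsv[...,0],hsv[...,1],hsv[...,2]
m=np.zeros(H.shape,np.uint8); g=(abs(H-65)<20)&(S>70); m[150:192,295:320]=g[150:192,295:320]
v,u=np.nonzero(m); print('green px',u.mean(),v.mean(),len(u)); print('green world',[onz("top",u.mean(),v.mean(),z).round(4) for z in(.015,.029)])
print('handle from crop: used',onz("top",195+579/6.6,150+105/6,.14).round(4),'full',onz("top",195+240/6.6,150+130/6,.14).round(4))
print('carton corners',[onz("top",a*.64,b*.64,z).round(3) for a,b,z in((553,232,.075),(565,262,.075),(628,243,.075),(565,270,0))])
for n,z in(('blue',.014),):
  b=(abs(H-112)<12)&(S>140)&(V>50); 
  lab=cv2.connectedComponentsWithStats(b.astype(np.uint8))[1]; l=lab[215,300] or lab[235,290]
  c=cv2.findContours((lab==l).astype(np.uint8),cv2.RETR_EXTERNAL,cv2.CHAIN_APPROX_NONE)[0][0]
  print('tray quad',[onz("top",*map(float,p),.014)[:2].round(3) for p in cv2.approxPolyDP(c,6,True)[:,0]])
yaw=np.radians(4); ex=np.array([np.cos(yaw),np.sin(yaw)]); ey=np.array([-ex[1],ex[0]])
A={"top":im,"scene":s}; out=[]
for n,(x0,y0,x1,y1) in(("top",(195,150,315,200)),("scene",(195,180,315,270))):
  k=6; c=cv2.resize(A[n][y0:y1,x0:x1],None,fx=k,fy=k,interpolation=cv2.INTER_CUBIC)
  for o in((.612,.045),(.621,-.085)):
    for a,b,z in((36,6,.14),(39,46,.107)):
      q=[pix(n,[*(np.array(o)+ex*i*a/1e3+ey*j*b/1e3),z]) for i,j in((1,1),(1,-1),(-1,-1),(-1,1))]
      cv2.polylines(c,[(((np.array(q)-[x0,y0]+.5)*k)).astype(int)],True,(255,255,0),1)
  out.append(c)
o=np.vstack(out); cv2.imwrite("pics/ov.png",cv2.resize(o,None,fx=.71,fy=.71))
move([.621,-.085,.28],4)
E
```

```text
green px 307.1666666666667 171.11111111111111 72
green world [array([ 0.6273, -0.1708,  0.015 ]), array([ 0.6252, -0.1683,  0.029 ])]
handle from crop: used [ 0.6184 -0.0863  0.14  ] full [0.61   0.0442 0.14  ]
carton corners [array([ 0.679, -0.292,  0.075]), array([ 0.625, -0.311,  0.075]), array([ 0.657, -0.425,  0.075]), array([ 0.622, -0.335,  0.   ])]
tray quad [array([ 0.503, -0.306]), array([ 0.496, -0.062]), array([ 0.354, -0.064]), array([ 0.362, -0.312])]
clock 0.1 eef [0.1287 0.5088 0.3023] shift cm [-62.29 -45.49   2.26] turn [ -0.06  -0.02 -18.2 ] F [ 0.6 -0.2 -0.3]
```

View pics/ov.png

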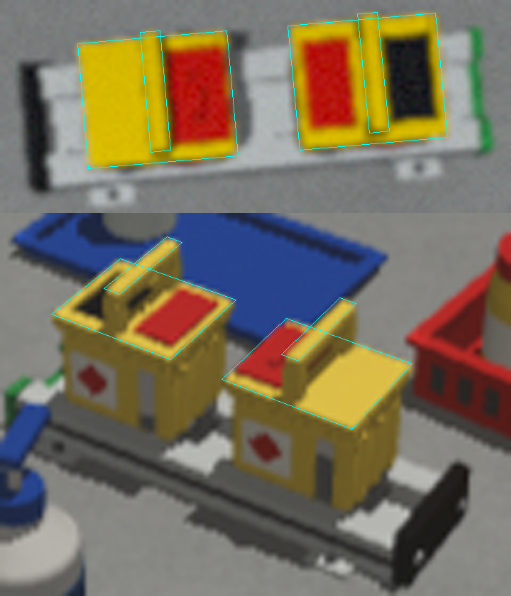

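The overlay fits both views: yaw is about 4°, the used box is at (0.621,-0.085), and the track centre is at (0.615,-0.023). Next I move above the used box.

arm_command --series "-3 -2.2 0.2 0 0 -2 0.5; -7 -5 0.6 0 0 -6 0.5; -11 -8 0.8 0 0 -10 0.5; -15 -11 1 0 0 -14 0.5; -19 -14 1.2 0 0 -18.2 0.5; -23 -17 1.4 0 0 -18.2 0.5; -27 -20 1.6 0 0 -18.2 0.5; -31 -23 1.8 0 0 -18.2 0.5; -35 -26 2 0 0 -18.2 0.5; -39 -29 2.2 0 0 -18.2 0.5; -43 -32 2.2 0 0 -18.2 0.5; -47 -34.5 2.2 0 0 -18.2 0.5; -51 -37.5 2.2 0 0 -18.2 0.5; -55 -40.5 2.2 0 0 -18.2 0.5; -58 -43 2.2 0 0 -18.2 0.5; -60.5 -44.5 2.2 0 0 -18.2 0.5; -62.3 -45.5 2.2 0 0 -18.2 0.5; -62.3 -45.5 2.2 0 0 -18.2 0.5; -62.3 -45.5 2.2 0 0 -18.2 0.5" --force 30

```text
clock: 2.0
eef_pos: [0.6208, -0.0846, 0.2802]
tcp_rot: [-0.001, -0.035, 0.999, 0.0]
wrist_force: [-0.1, 0.0, 0.4]
grip_width: 0.0441
```

```bash
python3 - <<'E'
from h import *
move([.621,-.085,.178],3.96)
print(monitor.get_state()["grip_width"])
E
```

```text
clock 2.0 eef [ 0.6208 -0.0846  0.2802] shift cm [-0.03 -0.05 10.22] turn [ 0.04 -0.06  0.04] F [-0.1  0.   0.4]
0.04409920769280069
```

arm_command --series "0 0 2 0 0 0 0.5; 0 0 4 0 0 0 0.5; 0 0 6 0 0 0 0.5; 0 0 8 0 0 0 0.5; 0 0 9.3 0 0 0 0.5; 0 0 10.1 0 0 0 0.5; 0 0 10.1 0 0 0 0.5; 0 0 10.1 0 0 0 0.3; 0 0 10.1 0 0 0 0.2; 0 0 10.1 0 0 0 0.1; 0 0 10.1 0 0 0 0; 0 0 10.1 0 0 0 0; 0 0 10.1 0 0 0 0; 0 0 10.1 0 0 0 0" --force 40

```text
clock: 3.4
eef_pos: [0.6212, -0.085, 0.18]
tcp_rot: [0.0, -0.035, 0.999, -0.0]
wrist_force: [-0.6, -0.3, 1.5]
grip_width: 0.0112
```

```bash
python3 - <<'E'
from h import *
s=monitor.get_state();print(s["grip_width"],s["wrist_torque"].round(2))
p=s["eef_pos"]; move([p[0]+.0691*.143,p[1]-.9976*.143,p[2]],3.96)
im=shot("scene","g1"); cv2.imwrite("pics/g1c.png",cv2.resize(im[160:290,170:330],None,fx=4,fy=4,interpolation=cv2.INTER_CUBIC))
E
```

```text
0.011174068693610744 [ 0.09  0.09 -0.02]
clock 3.4 eef [ 0.6212 -0.085   0.18  ] shift cm [ 1.00e-02 -1.43e+01  0.00e+00] turn [-0.01  0.02  0.04] F [-0.6 -0.3  1.5]
```

View pics/g1c.png

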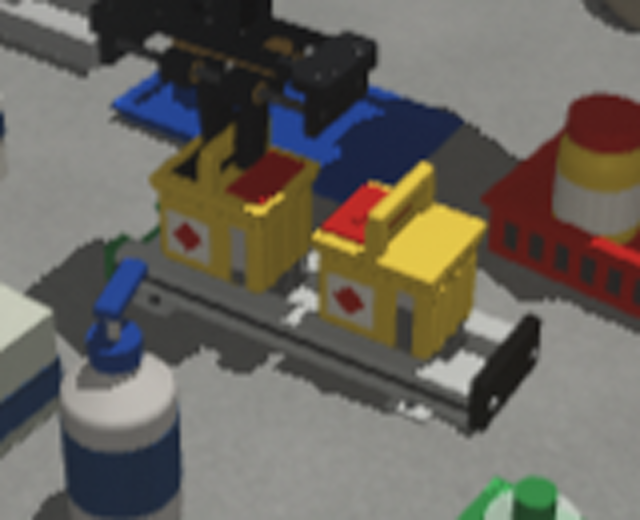

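The crop shows the fingers on either side of the used box's handle (215,150), at about the bar's width. Next is a short pull, checking the force.

arm_command --series "0 -0.3 0 0 0 0 0; 0 -0.8 0 0 0 0 0; 0 -1.5 0 0 0 0 0; 0 -2.2 0 0 0 0 0; 0 -3 0 0 0 0 0; 0 -3.6 0 0 0 0 0; 0 -4 0 0 0 0 0"

```text
clock: 4.15
eef_pos: [0.6241, -0.1258, 0.18]
tcp_rot: [0.0, -0.035, 0.999, -0.0]
wrist_force: [0.7, 2.7, 3.9]
grip_width: 0.0112
```

arm_command --series "0 -0.5 0 0 0 0 0; 0 -1.2 0 0 0 0 0; 0 -2 0 0 0 0 0; 0 -2.9 0 0 0 0 0; 0 -3.8 0 0 0 0 0; 0 -4.7 0 0 0 0 0; 0 -5.6 0 0 0 0 0; 0 -6.5 0 0 0 0 0; 0 -7.4 0 0 0 0 0; 0 -8.3 0 0 0 0 0; 0 -9.1 0 0 0 0 0; 0 -9.8 0 0 0 0 0; 0 -10.2 0 0 0 0 0; 0 -10.3 0 0 0 0 0; 0 -10.3 0 0 0 0 0; 0 -10.3 0 0 0 0 0"

```text
clock: 5.75
eef_pos: [0.6311, -0.2273, 0.1797]
tcp_rot: [-0.0, -0.035, 0.999, 0.0]
wrist_force: [0.5, 0.4, -3.2]
grip_width: 0.0114
```

```bash
python3 - <<'E'
from h import *
s=monitor.get_state();print(s["grip_width"],s["wrist_torque"].round(2))
move([.4265,-.128,.24],2)
im=shot("top","g2"); cv2.imwrite("pics/g2c.png",cv2.resize(im[120:280,230:400],None,fx=3.5,fy=3.5,interpolation=cv2.INTER_CUBIC))
E
```

```text
0.011364641764041629 [ 0.01 -0.05  0.01]
clock 5.75 eef [ 0.6311 -0.2273  0.1797] shift cm [19.72 11.34 -6.03] turn [ 0.01 -0.01  2.02] F [ 0.5  0.4 -3.2]
```

View pics/g2c.png

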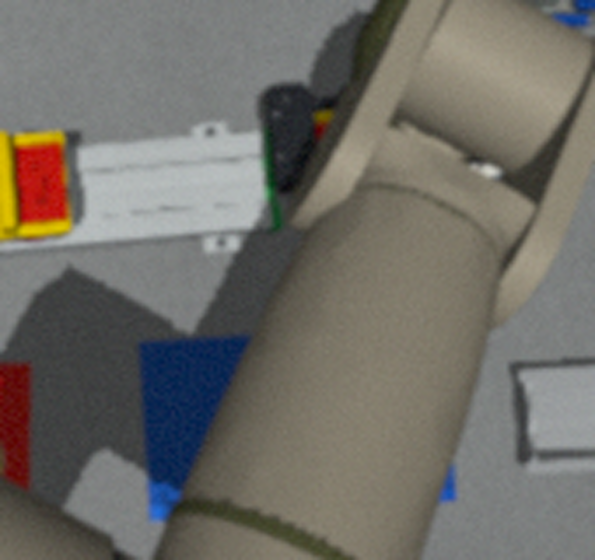

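The box is held in the air (about 0.33 kg) and clear of the green mouth at (272,190). I lift it, then carry it over the tray.

arm_command --series "0 0 -0.5 0 0 0 0; 0 0 -1.5 0 0 0 0; 0 0 -3 0 0 0 0; 0 0 -4.5 0 0 0 0; 0.5 0.3 -5.5 0 0 0 0; 1.5 0.9 -6 0 0 0 0; 3.2 1.8 -6 0 0 0.3 0; 5 2.9 -6 0 0 0.6 0; 7 4 -6 0 0 0.8 0; 9 5.2 -6 0 0 1 0; 11 6.3 -6 0 0 1.2 0; 13 7.5 -6 0 0 1.4 0; 15 8.6 -6 0 0 1.6 0; 16.8 9.7 -6 0 0 1.8 0; 18.3 10.5 -6 0 0 1.8 0; 19.2 11 -6 0 0 1.8 0; 19.7 11.3 -6 0 0 1.8 0; 19.7 11.3 -6 0 0 1.8 0; 19.7 11.3 -6 0 0 1.8 0"

```text
clock: 7.7
eef_pos: [0.4271, -0.1289, 0.2399]
tcp_rot: [0.0, -0.019, 1.0, -0.0]
wrist_force: [-0.5, 0.5, -3.7]
grip_width: 0.0116
```

```bash
python3 - <<'E'
from h import *
s=monitor.get_state();print(s["grip_width"],s["wrist_torque"].round(2))
move([.4265,-.128,.175],2.2)
im=shot("scene","g3"); cv2.imwrite("pics/g3c.png",cv2.resize(im[120:280,170:330],None,fx=3.7,fy=3.7,interpolation=cv2.INTER_CUBIC))
E
```

```text
0.01162064906042993 [-0.08 -0.03  0.01]
clock 7.7 eef [ 0.4271 -0.1289  0.2399] shift cm [0.06 0.09 6.49] turn [-0.03  0.03 -0.  ] F [-0.5  0.5 -3.7]
```

View pics/g3c.png

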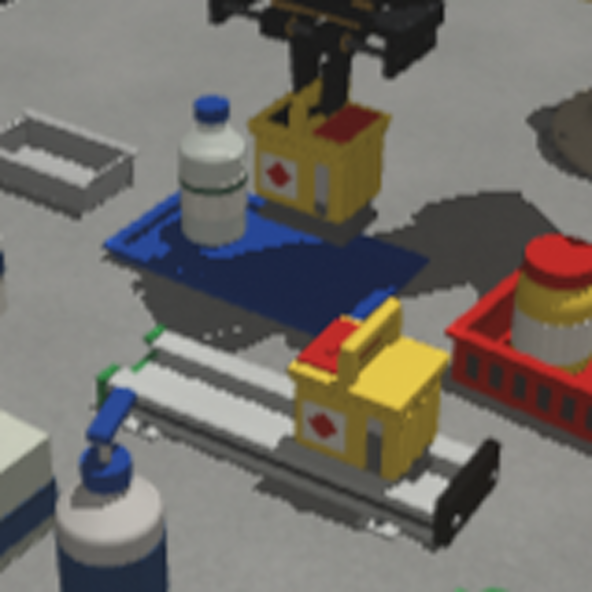

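The used box hangs upright over the tray's free half (320,170), clear of the bottle (212,180). I lower it until it touches.

arm_command --series "0 0 1 0 0 0 0; 0 0 2.2 0 0 0 0; 0 0 3.4 0 0 0 0; 0 0 4.6 0 0 0 0; 0 0 5.5 0 0 0 0; 0 0 6 0 0 0 0; 0 0 6.3 0 0 0 0; 0 0 6.5 0 0 0 0; 0 0 6.5 0 0 0 0; 0 0 6.5 0 0 0 0"

```text
clock: 8.75
eef_pos: [0.4269, -0.1287, 0.175]
tcp_rot: [0.0, -0.019, 1.0, -0.0]
wrist_force: [-0.1, -0.3, -2.1]
grip_width: 0.0113
```

arm_command --series "0 0 0.05 0 0 0 0; 0 0 0.1 0 0 0 0; 0 0 0.1 0 0 0 0; 0 0 0.1 0 0 0 0"

```text
clock: 9.15
eef_pos: [0.4271, -0.1289, 0.1749]
tcp_rot: [0.001, -0.019, 1.0, -0.001]
wrist_force: [-2.5, 0.5, 9.2]
grip_width: 0.0112
```

arm_command --series "0 0 -0.03 0 0 0 0; 0 0 -0.05 0 0 0 0.15; 0 0 -0.05 0 0 0 0.3; 0 0 -0.05 0 0 0 0.5; 0 0 -0.05 0 0 0 0.5; 0 0 -0.05 0 0 0 0.5; 0 0 -1 0 0 0 0.5; 0 0 -2.5 0 0 0 0.5; 0 0 -4.5 0 0 0 0.5; 0 0 -6.5 0 0 0 0.5; 0 0 -8.5 0 0 0 0.5; 0 0 -10 0 0 0 0.5; 0 0 -10 0 0 0 0.5"

```text
clock: 10.45
eef_pos: [0.4272, -0.1289, 0.2759]
tcp_rot: [0.002, -0.019, 1.0, -0.001]
wrist_force: [0.5, -0.3, -0.1]
grip_width: 0.0442
```

```bash
python3 - <<'E'
from h import *
move([.6120,.0450,.275],3.96)
E
```

```text
clock 10.45 eef [ 0.4272 -0.1289  0.2759] shift cm [-19.14  16.66   0.11] turn [-0.14  0.2  -1.75] F [ 0.5 -0.3 -0.1]
```

arm_command --series "-1 0.9 0 0 0 0 0.5; -3 2.6 0 0 0 -0.5 0.5; -5.5 4.8 0 0 0.1 -1 0.5; -8 7 0 0 0.1 -1.5 0.5; -10.5 9.1 0 0 0.1 -1.75 0.5; -13 11.3 0 0 0.2 -1.75 0.5; -15.5 13.5 0 -0.1 0.2 -1.75 0.5; -17.5 15.2 0 -0.1 0.2 -1.75 0.5; -18.7 16.3 0.1 -0.1 0.2 -1.75 0.5; -19.15 16.65 0.1 -0.1 0.2 -1.75 0.5; -19.15 16.65 0.1 -0.1 0.2 -1.75 0.5; -19.15 16.65 0.1 -0.1 0.2 -1.75 0.5"

```text
clock: 11.65
eef_pos: [0.6113, 0.0449, 0.2723]
tcp_rot: [-0.002, -0.034, 0.999, 0.001]
wrist_force: [0.7, 0.1, 0.3]
grip_width: 0.0435
```

```bash
python3 - <<'E'
from h import *
move([.6120,.0450,.179],3.96)
im=shot("scene","g4"); cv2.imwrite("pics/g4c.png",cv2.resize(im[120:280,170:330],None,fx=3.7,fy=3.7,interpolation=cv2.INTER_CUBIC))
E
```

```text
clock 11.65 eef [0.6113 0.0449 0.2723] shift cm [-0.11 -0.01  9.33] turn [ 0.11 -0.25 -0.03] F [0.7 0.1 0.3]
```

View pics/g4c.png

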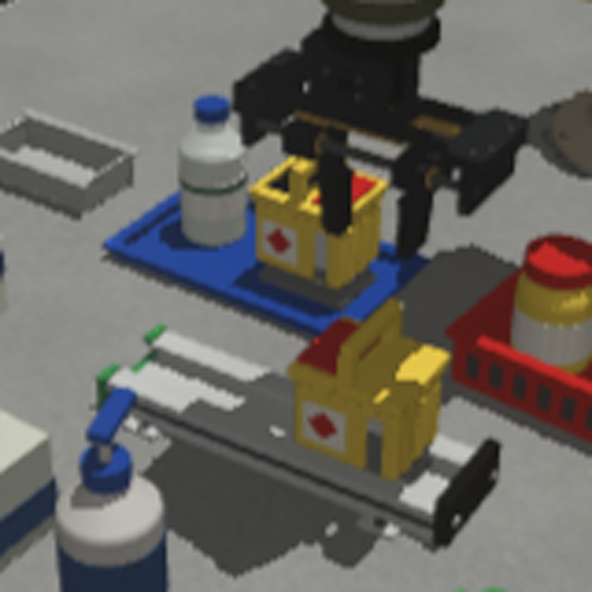

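The used box stands upright in the tray (318,225), and the gripper is above the full box. I go down and grip it.

arm_command --series "0 0 2 0 -0.1 0 0.5; -0.1 0 4 0.1 -0.2 0 0.5; -0.1 0 6 0.1 -0.2 0 0.5; -0.1 0 7.7 0.1 -0.2 0 0.5; -0.1 0 8.8 0.1 -0.2 0 0.5; -0.1 0 9.2 0.1 -0.2 0 0.5; -0.1 0 9.2 0.1 -0.2 0 0.5; -0.1 0 9.2 0.1 -0.2 0 0.3; -0.1 0 9.2 0.1 -0.2 0 0.2; -0.1 0 9.2 0.1 -0.2 0 0.1; -0.1 0 9.2 0.1 -0.2 0 0; -0.1 0 9.2 0.1 -0.2 0 0; -0.1 0 9.2 0.1 -0.2 0 0; -0.1 0 9.2 0.1 -0.2 0 0" --force 50

```text
clock: 13.1
eef_pos: [0.6124, 0.0454, 0.1809]
tcp_rot: [0.0, -0.035, 0.999, 0.0]
wrist_force: [-0.3, 1.9, 0.6]
grip_width: 0.0114
```

```bash
python3 - <<'E'
from h import *
move([.6293,-.2275,.179],3.96)
s=monitor.get_state();print(s["grip_width"],s["wrist_torque"].round(2))
E
```

```text
clock 13.1 eef [0.6124 0.0454 0.1809] shift cm [  0.2  -27.34   0.18] turn [ 0.01  0.02 -0.  ] F [-0.3  1.9  0.6]
0.011397688747789486 [0.13 0.03 0.01]
```

arm_command --series "0 -0.3 0 0 0 0 0; 0 -0.8 0 0 0 0 0; 0 -1.5 0 0 0 0 0; 0 -2.2 0 0 0 0 0; 0 -3 0 0 0 0 0; 0 -3.8 0 0 0 0 0; 0 -4.6 0 0 0 0 0; 0 -5 0 0 0 0 0"

```text
clock: 13.9
eef_pos: [0.6159, -0.0055, 0.1809]
tcp_rot: [0.0, -0.034, 0.999, -0.0]
wrist_force: [-0.6, 2.7, 3.8]
grip_width: 0.011
```

arm_command --series "0 -0.5 0 0 0 0 0; 0 -1.2 0 0 0 0 0; 0 -2.2 0 0 0 0 0; 0 -3.4 0 0 0 0 0; 0 -4.6 0 0 0 0 0; 0 -5.8 0 0 0 0 0; 0 -7 0 0 0 0 0; 0 -8.2 0 0 0 0 0; 0 -9.2 0 0 0 0 0; 0 -10 0 0 0 0 0; 0 -10.3 0 0 0 0 0"

```text
clock: 15.0
eef_pos: [0.6229, -0.1084, 0.1809]
tcp_rot: [0.0, -0.034, 0.999, -0.0]
wrist_force: [-0.6, 4.0, 4.6]
grip_width: 0.0113
```

arm_command --series "0 -0.5 0 0 0 0 0; 0 -1.2 0 0 0 0 0; 0 -2.1 0 0 0 0 0; 0 -3.1 0 0 0 0 0; 0 -4.1 0 0 0 0 0; 0 -5.1 0 0 0 0 0; 0 -6.1 0 0 0 0 0; 0 -7.1 0 0 0 0 0; 0 -8.1 0 0 0 0 0; 0 -9.1 0 0 0 0 0; 0 -10.1 0 0 0 0 0; 0 -11 0 0 0 0 0; 0 -11.7 0 0 0 0 0; 0 -12 0 0 0 0 0; 0 -12 0 0 0 0 0; 0 -12 0 0 0 0 0"

```text
clock: 16.6
eef_pos: [0.6311, -0.2267, 0.1805]
tcp_rot: [-0.0, -0.035, 0.999, 0.0]
wrist_force: [-0.3, 0.7, -7.1]
grip_width: 0.0115
```

```bash
python3 - <<'E'
from h import *
move([.6300,.2144,.25],-1.3)
s=monitor.get_state();print(s["grip_width"],s["wrist_torque"].round(2))
E
```

```text
clock 16.6 eef [ 0.6311 -0.2267  0.1805] shift cm [-2.94 44.02 -6.94] turn [ 0.02 -0.02  5.27] F [-0.3  0.7 -7.1]
0.011514597770908182 [-0.01  0.02 -0.01]
```

The full box is clear and held (about 0.7 kg). I lift it, then carry it back over the empty track.

arm_command --series "0 0 -0.5 0 0 0 0; 0 0 -1.5 0 0 0 0; 0 0 -3 0 0 0 0; 0 0 -4.5 0 0 0 0; 0 0 -6 0 0 0 0; 0 0 -7.3 0 0 0 0; 0 0 -8 0 0 0 0; 0 0 -8 0 0 0 0; 0 0.6 -8 0 0 0 0; 0 1.8 -8 0 0 0 0; 0 3.5 -8 0 0 0 0; 0 5.5 -8 0 0 0 0; 0 7.5 -8 0 0 0 0; 0 9.5 -8 0 0 0 0; 0 11.5 -8 0 0 0.5 0; 0 13.5 -8 0 0 1 0; 0 15.5 -8 0 0 1.5 0; 0 17.2 -8 0 0 2 0; 0 18.4 -8 0 0 2 0; 0 19 -8 0 0 2 0"

```text
clock: 18.6
eef_pos: [0.6179, -0.0358, 0.2609]
tcp_rot: [0.0, -0.018, 1.0, 0.0]
wrist_force: [0.1, -1.1, -5.8]
grip_width: 0.0114
```

```bash
python3 - <<'E'
from h import *
move([.6000,.2144,.26],-1.3)
E
```

```text
clock 18.6 eef [ 0.6179 -0.0358  0.2609] shift cm [ 0.9  25.06  0.09] turn [0.01 0.01 3.34] F [ 0.1 -1.1 -5.8]
```

arm_command --series "0 0.8 0 0 0 0.3 0; 0.1 2.2 0 0 0 0.6 0; 0.2 4 0 0 0 0.9 0; 0.3 6 0 0 0 1.2 0; 0.4 8 0 0 0 1.5 0; 0.5 10 0 0 0 1.8 0; 0.6 12 0 0 0 2.1 0; 0.7 14 0 0 0 2.4 0; 0.7 16 0 0 0 2.7 0; 0.8 18 0 0 0 3 0; 0.8 20 0 0 0 3.3 0; 0.9 22 0 0 0 3.3 0; 0.9 23.7 0 0 0 3.3 0; 0.9 24.7 0 0 0 3.3 0; 0.9 25.05 0 0 0 3.3 0; 0.9 25.05 0 0 0 3.3 0"

```text
clock: 20.2
eef_pos: [0.6006, 0.2126, 0.2606]
tcp_rot: [-0.0, 0.012, 1.0, -0.0]
wrist_force: [0.2, 0.2, -6.4]
grip_width: 0.0111
```

```bash
python3 - <<'E'
from h import *
move([.4129,.2144,.26],-1.3)
im=shot("top","g5")
hsv=cv2.cvtColor(im,cv2.COLOR_BGR2HSV).astype(int)
cv2.imwrite("pics/g5c.png",cv2.resize(im[150:300,100:300],None,fx=4,fy=4,interpolation=cv2.INTER_CUBIC))
E
```

```text
clock 20.2 eef [0.6006 0.2126 0.2606] shift cm [18.77 -0.26  0.06] turn [-0.01 -0.   -0.04] F [ 0.2  0.2 -6.4]
```

View pics/g5c.png

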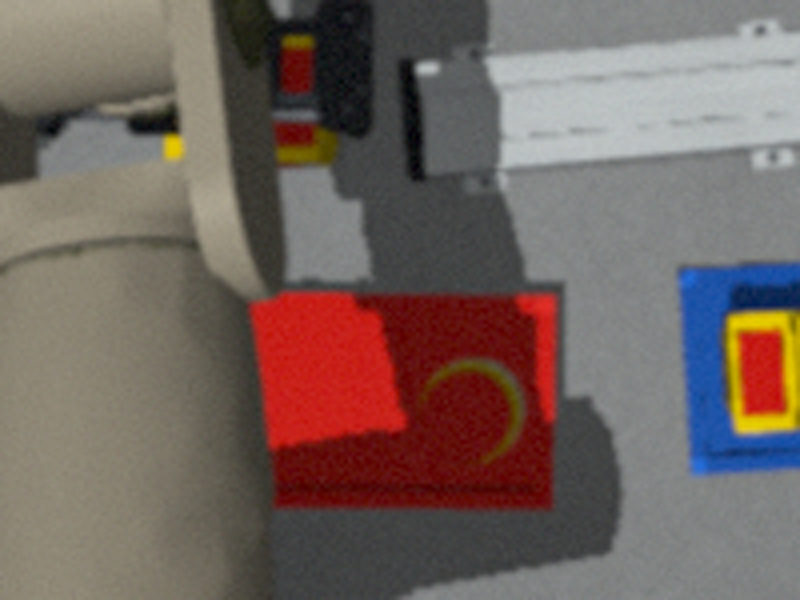

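The box (300,140 in the crop) is held beside the stop, and the basket's free half (330,370) is empty. I carry it in over that half.

arm_command --series "0.6 0 0 0 0 0 0; 1.8 0 0 0 0 0 0; 3.5 0 0 0 0 0 0; 5.5 0 0 0 0 0 0; 7.5 -0.1 0 0 0 0 0; 9.5 -0.1 0 0 0 0 0; 11.5 -0.1 0 0 0 0 0; 13.5 -0.2 0 0 0 0 0; 15.5 -0.2 0 0 0 0 0; 17.2 -0.25 0 0 0 0 0; 18.4 -0.25 0 0 0 0 0; 18.75 -0.25 0 0 0 0 0; 18.75 -0.25 0 0 0 0 0; 18.75 -0.25 0 0 0 0 0"

```text
clock: 21.65
eef_pos: [0.4136, 0.2144, 0.2609]
tcp_rot: [0.0, 0.012, 1.0, 0.0]
wrist_force: [0.2, 0.5, -6.9]
grip_width: 0.0113
```

```bash
python3 - <<'E'
from h import *
move([.4129,.2144,.1759],-1.3)
im=shot("scene","g6")
cv2.imwrite("pics/g6c.png",cv2.resize(im[120:280,230:410],None,fx=3.6,fy=3.6,interpolation=cv2.INTER_CUBIC))
E
```

```text
clock 21.65 eef [0.4136 0.2144 0.2609] shift cm [ 0.08 -0.    8.5 ] turn [ 0.01  0.05 -0.07] F [ 0.2  0.5 -6.9]
```

View pics/g6c.png

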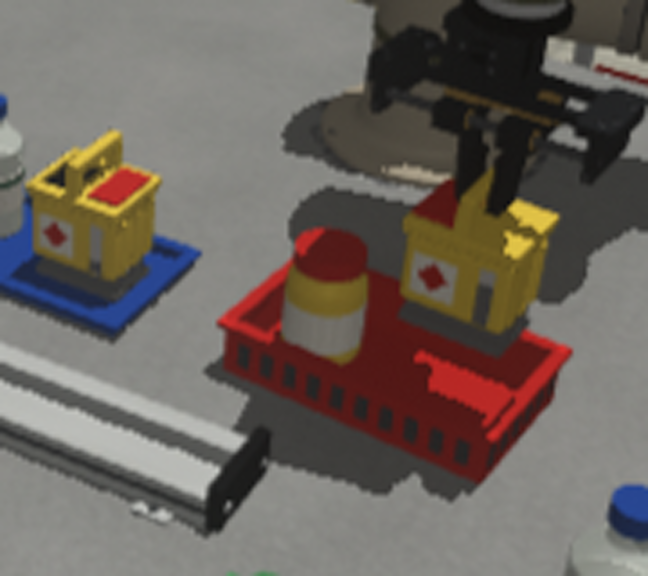

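The full box hangs upright over the free half (475,270), clear of the jar (325,295). I lower it.

arm_command --series "0 0 0.8 0 0 0 0; 0 0 2 0 0 0 0; 0 0 3.3 0 0 0 0; 0 0 4.6 0 0 0 0; 0 0 5.8 0 0 0 0; 0 0 6.8 0 0 0 0; 0 0 7.5 0 0 0 0; 0 0 8 0 0 0 0; 0 0 8.3 0 0 0 0; 0 0 8.5 0 0 0 0; 0 0 8.5 0 0 0 0; 0 0 8.5 0 0 0 0"

```text
clock: 22.9
eef_pos: [0.4131, 0.2145, 0.176]
tcp_rot: [0.0, 0.012, 1.0, 0.0]
wrist_force: [1.0, 0.2, -7.1]
grip_width: 0.0115
```

arm_command --series "0 0 0.05 0 0 0 0; 0 0 0.1 0 0 0 0; 0 0 0.1 0 0 0 0; 0 0 0.1 0 0 0 0"

```text
clock: 23.3
eef_pos: [0.4134, 0.2147, 0.1759]
tcp_rot: [0.001, 0.012, 1.0, 0.0]
wrist_force: [-2.9, 0.4, 6.7]
grip_width: 0.0111
```

arm_command --series "0 0 0.07 0 0 0 0; 0 0 0.05 0 0 0 0.15; 0 0 0.05 0 0 0 0.3; 0 0 0.05 0 0 0 0.5; 0 0 0.05 0 0 0 0.5; 0 0 0.05 0 0 0 0.5; 0 0 -1 0 0 0 0.5; 0 0 -2.5 0 0 0 0.5; 0 0 -4.5 0 0 0 0.5; 0 0 -6.5 0 0 0 0.5; 0 0 -8.5 0 0 0 0.5; 0 0 -11 0 0 0 0.5; 0 0 -13 0 0 0 0.5; 0 3 -14 0 0 0 0.5; 0 7 -14 0 0 0 0.5; 0 11 -14 0 0 0 0.5; 0 15 -14 0 0 0 0.5; 0 18 -14 0 0 0 0.5; 0 20 -14 0 0 0 0.5; 0 20 -14 0 0 0 0.5"

```text
clock: 25.3
eef_pos: [0.4172, 0.4161, 0.3149]
tcp_rot: [-0.0, 0.011, 1.0, 0.0]
wrist_force: [-0.0, 0.9, -0.5]
grip_width: 0.0442
```

```bash
python3 - <<'E'
from h import *
print(monitor.get_state()["wrist_force"].round(1))
a=shot("scene","f1");b=shot("top","f2")
c=np.vstack([cv2.resize(a[100:300,120:460],(510,300)),cv2.resize(b[130:300,60:349],(510,300))]); cv2.imwrite("pics/f.png",c)
o=cv2.imread("pics/scene0.png"); d=cv2.absdiff(a,o).max(2)
ob=cv2.imread("pics/top0.png"); 
def blob(im,z):
    h=cv2.cvtColor(im,cv2.COLOR_BGR2HSV).astype(int); m=((abs(h[...,0]-27)<7)&(h[...,1]>130)&(h[...,2]>80)).astype(np.uint8)
    for ct in cv2.findContours(m,cv2.RETR_EXTERNAL,cv2.CHAIN_APPROX_NONE)[0]:
        if cv2.contourArea(ct)<200: continue
        w=np.array([onz("top",*p,z)[:2] for p in ct[:,0].astype(float)],np.float32)*1000
        print(cv2.minAreaRect(w))
blob(b,.102)
E
```

```text
[-0.   0.9 -0.5]
((413.82281494140625, 210.41268920898438), (97.47997283935547, 79.53988647460938), 88.48385620117188)
((427.9009094238281, -127.59075927734375), (76.65776824951172, 93.0645980834961), 2.064540147781372)
```

View pics/f.png

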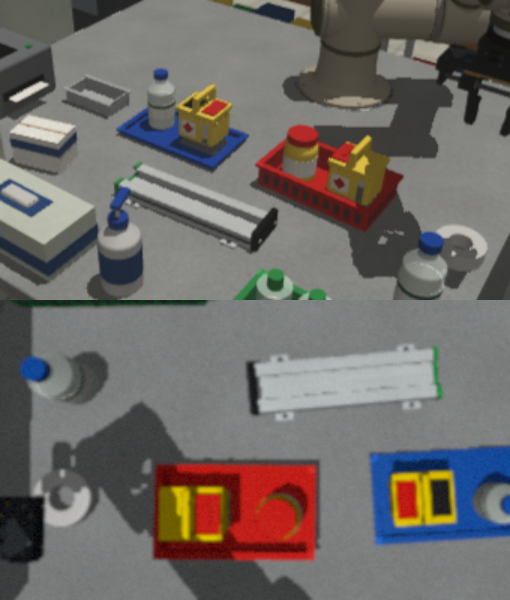

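The final picture shows both boxes upright in their free halves, used at (205,120) and full at (358,172). The track is empty and the other things look unmoved.

```bash
python3 -c "
from bench import robot
print(robot.close_job())"
```

```text
the job is handed in; nothing more can be done
None
```

I cleared both containers off the track through the green open end and handed the job in at about 25 s, against the 67 s limit. The container in use came out first, because it was nearer the open end, and went into the blue tray. The full one then went into the red basket. Each was pressed lightly onto the floor, with an upward reaction of about 7 to 9 N, before I let go.

- **Placement:** the last top view puts the used box at (428, -128) mm against a target of (426, -128). The full box came out at (414, 210) against a commanded (413, 214); its outline read a few mm too long because of the jar or shadow, so that 4 mm difference may be measurement only.
- **State:** the last views show both boxes upright, the track empty, and the gripper well clear with no load. The other things look unmoved by eye; I did not measure them.
- **Forces:** the readings after each call stayed under about 10 N; I did not log peaks within a call.
- **Limits passed:** I viewed 11 pictures, one over the budget of 10.

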